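# Make up two sharpening-stone kits on the knife shop's counter

## Task

Make up two kits from the sharpening stones on the counter. Bench kit: stand the thick and the thin long stone on edge in the wooden caddy, the thick one against the fixed end wall and the thin one beside it, neither sticking out past the sides of the caddy's base, and push the sliding end stop up until both are held snug. Pocket kit: lay the short stone in the narrow bay of the metal tray and the round puck flat in its wide bay; the grooved flattening stone belongs to neither kit, so leave it where it lies.

Things in the scene. Friction and masses are not known exactly. Their poses are not given: they have to be found in the camera images.
- thick_mid (a point): thick long whetstone, a plain grey slab standing on its long edge: 150 long (its x), 28 thick (its y), 50 tall (its z); the point is its centre, 25 above its underside. About 0.3 to 0.65 kg
- thin_mid (a point): thin long whetstone, a plain grey slab standing on its long edge: 150 long (x), 14 thick (y), 50 tall (z); the point is its centre, 25 above its underside. It tips over if knocked
- pocket_mid (a point): short pocket stone, a plain grey bar lying flat: 100 long (x), 28 wide (y), 22 tall (z); the point is its centre
- puck_mid (a point): round puck stone lying flat: plain grey disc of 60 diameter, 32 tall (z); the point is its centre
- flattener_mid (a point): flattening stone, a grey slab with crossed dark grooves on top, lying flat: 120 long (x), 55 wide (y), 20 tall (z); the point is its centre. Not part of either kit
- caddy: pale wooden caddy, fixed to the counter: base board 180 (x) by 200 (y), 8 thick, open at both x sides. Origin at the centre of the base's underside, z up. The fixed end wall stands across the +y end, 160 wide, its inner face at y = +90, top at z = 62. Stones stand on the base (z = 8), long sides parallel to the wall (along x), between the wall and the sliding stop
- stop (a joint): sliding end stop of the caddy, an upright wooden plate 150 wide (x), 10 thick (y), top at z = 62 of the caddy, parallel to the wall. The value is its travel in m toward the wall: 0 = fully back, its inner face is at caddy y = -80 mm and the free gap to the wall is 170 mm; gap = 170 mm minus travel; limit 0.14. It stays where it is left and slides with about 2 N, plus the friction of stones that it pushes along (some 5 to 10 N in all)
- stop_knob (a point): centre of the round upright steel knob on top of the stop, 18 diameter, 30 tall, reaching from z = 62 to 92 of the caddy; the point is at z = 77, above the middle of the plate's thickness (5 mm behind its inner face), at caddy x = 0
- tray: shallow metal tray, fixed to the counter: 140 (x) by 207 (y) outside, floor 4 thick, rim and divider 4 thick with tops at z = 12. Origin at the centre of its underside, z up. A divider along x parts it: narrow bay toward +y, 80 wide (y), its middle at y = +59.5; wide bay toward -y, 115 wide, its middle at y = -42; both are 132 long in x, centred on x = 0
Mind the look-alikes: they are no part of the job. What is shaped like the part that bears puck_mid but yellow is not meant. What is shaped like the part that bears thin_mid but yellow is not meant.

How it is judged:
At the end, for the whole second after the job is handed in: Both long stones upright on the caddy base, parallel to the wall (0.1 rad), thick by the wall, thin beside it, each within 6 mm along and 15 mm across, stop in with at most 4 mm slack; short stone flat in the narrow bay, puck flat in the wide bay; all released and at rest (x of thick_mid in the frame of caddy between -0.0155 and 0.0155 m and y of thick_mid in the frame of caddy between 0.07 and 0.082 m and z of thick_mid in the frame of caddy between 0.029 and 0.037 m and angle between each of thick_mid, thin_mid, pocket_mid, puck_mid's own z axis and vertical below 0.1 rad and angle between the x axis of each of thick_mid, thin_mid and the x axis of caddy, either way round below 0.1 rad and x of thin_mid in the frame of caddy between -0.0155 and 0.0155 m and y of thin_mid in the frame of caddy between 0.049 and 0.061 m and z of thin_mid in the frame of caddy between 0.029 and 0.037 m and value of joint stop above 0.124 m and x of pocket_mid in the frame of tray between -0.018 and 0.018 m and y of pocket_mid in the frame of tray between 0.0315 and 0.0875 m and z of pocket_mid in the frame of tray between 0.011 and 0.019 m and x of puck_mid in the frame of tray between -0.038 and 0.038 m and y of puck_mid in the frame of tray between -0.071 and -0.013 m and z of puck_mid in the frame of tray between 0.016 and 0.024 m and linear speed of each of thick, thin, pocket, puck below 0.01 m/s); the robot touches nothing.
It fails at once if the grooved flattening stone is moved by more than 20 mm (distance of flattener_mid from where it was at the start of the episode above 0.02 m).
It also fails if it takes over 128 s, if anything falls off the work surface, if the arm or the gripper's body presses on something with over 40 N, if the wrist force passes 120 N, or if a joint passes its speed limit or range.

## Robot

A 6-joint arm with a two-finger parallel gripper is mounted at the origin on the work surface. World frame = base frame: x ahead of the robot, y to its left, z up, the work surface at z = 0. Lengths are in m, angles in rad, forces in N, time in s.
With the tool pointing down it reaches from about 0.325 to 0.775 m from the base axis. Payload 5.5 kg.
Tool frame: the origin (TCP) lies at the very end of the fingers, on their centre line; the grasp point (between the pads) lies 19 mm behind it (env.hold_point_z is the distance from the TCP to the grasp point, in m); x points along the fingers, y is the direction in which the jaws open and shut, and the axes are right-handed (so a half turn about x gives the same grasp; the last joint's range is limited). The gripper opens to 85 mm and grips with 20 to 120 N. Pads are 22 mm wide; open, the fingers measure 114 mm over their backs; the gripper's body (76 mm by 85 mm) begins 54 mm behind the grasp point. The pads swing forward as they close: fully open they stand 13 mm farther back than shut.
Start: joints at [-1.38, 0.091, 1.231, -0, 1.82, -0.057], TCP at [0.147, -0.582, 0.231] pointing down, gripper open.
Joint ranges: [-2.87, 2.87], [-0.86, 2.18], [0.17, 2.46], [-1.51, 4.65], [0.06, 2.69], [-2.65, 2.65]. Speed limits (rad/s): [2.57, 2.57, 3.01, 3.14, 3.14, 3.14].

## Interface

Orientations are given as a 3x3 rotation matrix whose columns are the frame's x, y, z axes.
In Python, from station import env gives the robot as it stands.
- The arm moves only by the tool move_arm, never from a script. Its argument "moves" is a list of rows, each a list of 3 entries, a list of its own where there are three numbers: the shift along the tool's x, y, z in cm, then the turn about the tool's x in degrees, then the opening in per cent of the stroke, from 0 (shut) to 100 (fully open). A call has 1 to 20 rows; each row is the pose to reach, as a shift and turn from the pose commanded when the call began, along the tool's axes at that moment; what a row does not reach only later rows make up. A row lasts 1/10 s, in which the tool goes at most 50 mm and 8.59 degrees, less where a joint would pass 70% of its speed; a pose out of reach is approached as far as the arm can. A call with a gripper value outside its range is refused whole. The fingers move at their own pace and stop on an object; "force" is the grip in N (left out, the last holds). Time passes only in rows, so rows that repeat a pose let the fingers close. It gives the time, the measured TCP pose, the force and the opening at its end, in the units of the state.
- env.get_obs(): the state, without advancing time (a new reading comes with each control period).
- env.capture(name): name is "scene" or "top" or "wrist"; returns (picture, depth): 480x640x3 uint8, blue, green, red; 480x640 float32, m along the optical axis (not along the pixel's ray), 0 where there is no reading.
- env.camera_info(name): a dict with "fx", "fy", "cx", "cy" (pixels), "rvec" (rotation vector, rad) and "tvec" (3), from world to camera coordinates, as OpenCV has them. Camera axes: x right, y down, z forward; pixel columns grow to the right and rows downward; lengths in m; the calibration is good to about 2 mm. A picture is of the moment at which its call begins: read the wrist's pose just before it. camera_info takes no time and is no camera call; for the wrist camera it gives the pose at the moment of the call.
- env.sign_off(): hands the job in, once; it reports no verdict.
The state is a dict: "clock": time; "joint_positions": joint angles; "dq": joint speeds; "tau": joint torques, N m; "tool_pos": TCP position; "ee_rot": TCP orientation; "wrist_force": force on the tool from outside, world axes, zero at the start; "torque": the same for the moment, N m; "opening": finger opening in m.
Only numpy, scipy, OpenCV 4.12 (cv2) and the standard library are available. Lean on these libraries where they do the work, as an engineer would, in place of code of your own. Each camera call takes 0.05 s, during which the arm holds its last target. There are 200 camera calls.

## Working session

There is one attempt and no reset: what is moved stays moved. The work goes in short steps, Python scripts to look and compute and a tool call to move; the robot and the scene stay as the last step left them, time stands still between calls to the robot, and variables do not carry over. Pictures are saved under pics/ and viewed, about 12 in all and at most 16, crops included, and the job is handed in when it is done.

Besides the shell and the picture viewer there is one more tool, called after "Request:" as name(argument=value, ...), one argument or row to a line, values as JSON. move_arm: Moves the arm, as the interface text tells. Its arguments: {"type":"object","properties":{"moves":{"type":"array","items":{"type":"array"}},"force":{"type":"number"}},"required":["moves"]}

```bash
ls; mkdir -p pics
cat > h.py <<'E'
import numpy as np, cv2
from station import env
def cam(n):
    c=env.camera_info(n); R=cv2.Rodrigues(np.array(c['rvec'],float))[0]; t=np.array(c['tvec'],float).ravel()
    return c,R,t
def ray(n,u,v,z,C=None):
    c,R,t=C or cam(n); d=R.T@np.array([(u-c['cx'])/c['fx'],(v-c['cy'])/c['fy'],1]); o=-R.T@t
    return o+d*(z-o[2])/d[2]
def cloud(n,dep,C=None):
    c,R,t=C or cam(n); v,u=np.mgrid[:480,:640]
    P=np.stack([(u-c['cx'])/c['fx']*dep,(v-c['cy'])/c['fy']*dep,dep],-1)
    return (P-t)@R
E
python3 - <<'E'
from h import *
print(env.get_obs())
for n in('top','scene'):
    p,d=env.capture(n); cv2.imwrite(f'pics/{n}0.png',p); np.save(f'pics/{n}0.npy',d)
    c,R,t=cam(n); print(n,c,-R.T@t)
E
```

```text
pics
{'clock': 0.0, 'joint_positions': array([-1.37974313e+00,  9.18962659e-02,  1.23191545e+00,  2.07021272e-06,
        1.81981077e+00, -5.66940987e-02]), 'dq': array([-0.00080589,  0.00102461, -0.00042166,  0.00064825, -0.00125193,
        0.00151012]), 'tau': array([ 1.86419289e-03, -4.58726478e+01, -4.18022060e+01,  6.92535446e-05,
        1.14243611e-02,  7.04911969e-06]), 'tool_pos': array([ 0.14707912, -0.58139207,  0.23011179]), 'ee_rot': array([[-3.83481179e-04,  2.45220761e-01, -9.69467189e-01],
       [ 1.99328018e-03, -9.69465147e-01, -2.45221033e-01],
       [-9.99997940e-01, -2.02645738e-03, -1.17022046e-04]]), 'wrist_force': array([-0.33299443, -1.47221305, -0.93445833]), 'torque': array([-0.00121234, -0.07812543,  0.05652145]), 'opening': 0.08547153555147836}
top {'fx': 558.7291681240785, 'fy': 558.7291681240785, 'cx': 325.97956668744916, 'cy': 238.49765819470113, 'rvec': array([ 2.13296821, -2.18512631,  0.11408883]), 'tvec': array([0.01441418, 0.5526721 , 1.45171058])} [ 0.3847162  -0.00869418  1.50500355]
scene {'fx': 553.7815808264262, 'fy': 553.7815808264262, 'cx': 313.50565360503674, 'cy': 232.92142952190684, 'rvec': array([ 2.33477969,  0.65686744, -0.23734173]), 'tvec': array([-0.47828285, -0.17383089,  1.60674095])} [ 1.0218414  -0.78515797  1.08625746]
```

View pics/top0.png

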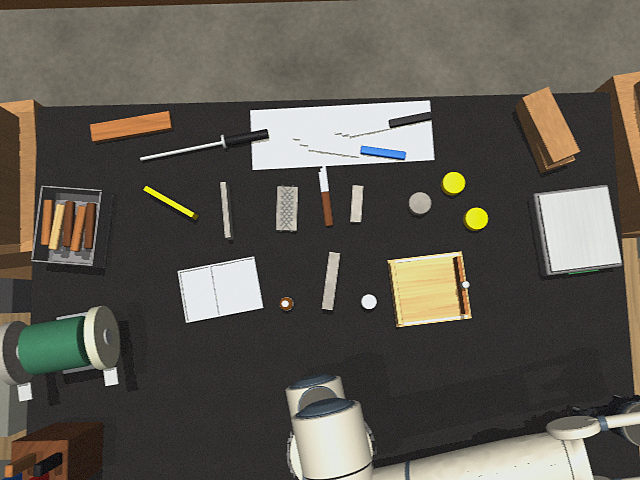

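View pics/scene0.png

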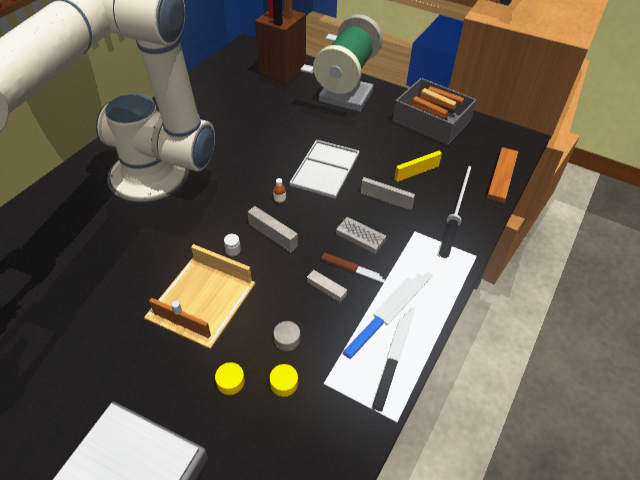

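The top view shows the thick stone at (331,281), the thin one at (226,210), the pocket stone at (357,204), the puck at (420,203) and the flattener at (287,208). The caddy is at (429,290) with its dark stop on the right, and the tray is at (220,290). The yellow look-alikes are the bar at (170,202) and the discs at (453,183) and (476,218). Next I measure with masks and depth, and make an enlarged crop.

```bash
cat > m.py <<'E'
from h import *
def measure(p,d,n='top',C=None,seeds=None,verbose=True):
    hsv=cv2.cvtColor(p,cv2.COLOR_BGR2HSV)
    m=((hsv[...,2]>60)&(hsv[...,1]<60)).astype(np.uint8)
    k,lab,st,ce=cv2.connectedComponentsWithStats(m)
    P=cloud(n,d,C); out={}
    for name,(u,v,zt) in seeds.items():
        l=lab[v,u]
        if not l: print(name,'no mask');continue
        q=P[(lab==l)]; q=q[np.isfinite(q).all(1)]
        vv,uu=np.nonzero(lab==l)
        W=np.array([ray(n,a,b,zt,C)[:2] for a,b in zip(uu,vv)])
        zz=P[vv,uu,2]; top=abs(zz-zt)<.008
        r=cv2.minAreaRect((W[top]*1000).astype(np.float32))
        r0=cv2.minAreaRect((W*1000).astype(np.float32))
        print(name,len(uu),'ztop',np.round(np.percentile(zz,[10,50,90])*1000,1),'toprect',np.round(np.hstack(r[:2]+(r[2],)),1),'all',np.round(np.hstack(r0[:2]+(r0[2],)),1), 'mean',np.round(W[top].mean(0)*1000,1))
E
python3 - <<'E'
from m import *
p=cv2.imread('pics/top0.png'); d=np.load('pics/top0.npy')
measure(p,d,seeds=dict(thick=(331,281,.05),thin=(225,205,.05),pocket=(357,204,.022),puck=(420,203,.032),flat=(281,190,.02)))
P=cloud('top',d)
print('table z',np.median(P[330:400,200:260,2]),np.median(P[240:250,120:320,2]))
hsv=cv2.cvtColor(p,cv2.COLOR_BGR2HSV)
m=((hsv[...,2]>90))[240:340,165:275]; m2=((hsv[...,2]>90)&(hsv[...,1]>50))[240:340,380:480]
for nm,mm,u0,z in(('tray',m,165,.012),('caddy',m2,380,.008)):
    k,lab,st,ce=cv2.connectedComponentsWithStats(mm.astype(np.uint8)); l=1+st[1:,4].argmax()
    vv,uu=np.nonzero(lab==l); W=np.array([ray('top',a+u0,b+240,z)[:2] for a,b in zip(uu,vv)])
    r=cv2.minAreaRect((W*1000).astype(np.float32)); print(nm,st[l],np.round(np.hstack(r[:2]+(r[2],)),1),np.round(cv2.boxPoints(r)).tolist())
# height map in the caddy area
H=(P[...,2]*1000)
Q=P.reshape(-1,3); s=(Q[:,2]>.05)&(Q[:,2]<.07)&(Q[:,0]>.2)&(Q[:,0]<.5)&(Q[:,1]<-.12)&(Q[:,1]>-.42)
for nm,ss in(('wall',s&(Q[:,1]>-.22)),('stop',s&(Q[:,1]<-.27))):
    r=cv2.minAreaRect((Q[ss,:2]*1000).astype(np.float32)); print(nm,ss.sum(),np.round(np.hstack(r[:2]+(r[2],)),1))
s=(Q[:,2]>.078)&(Q[:,2]<.1)&(Q[:,0]>.2)&(Q[:,0]<.5)&(Q[:,1]<-.12)&(Q[:,1]>-.42); print('knob',s.sum(),Q[s].mean(0))
def crop(im,a,b,c,e,f): return cv2.resize(im[b:e,a:c],None,fx=f,fy=f,interpolation=cv2.INTER_CUBIC)
A=crop(p,160,160,500,340,2.3); cv2.imwrite('pics/c1.png',A)
E
```

```text
thick 675 ztop [43.5 49.1 53.5] toprect [441.   -7.2  27.9 149.3  81.1] all [441.   -8.4  30.3 149.6  81. ] mean [441.1  -7.2]
thin 409 ztop [15.6 48.8 53.1] toprect [634.9 266.6 149.2  15.7   4.9] all [632.4 263.1 154.8  23.3   5.1] mean [634.4 266.7]
pocket 422 ztop [14.2 21.  26.2] toprect [647.8 -81.7  27.9  99.4  84.6] all [647.8 -83.   30.6  99.6  84.6] mean [647.4 -81.6]
puck 409 ztop [25.9 31.2 36.1] toprect [ 643.4 -249.5   58.4   55.6   42.7] all [ 643.4 -250.8   61.4   56.8   88.5] mean [ 643.1 -249.7]
flat 955 ztop [14.2 19.5 23.8] toprect [639.7 106.9  54.  125.5  89. ] all [639.7 105.5  56.7 125.7  89. ] mean [639.1 106.6]
table z -0.0005588886921698243 -0.00028855549333019095Traceback (most recent call last):
  File "<stdin>", line 10, in <module>
  File "h.py", line 7, in ray
    c,R,t=C or cam(n); d=R.T@np.array([(u-c['cx'])/c['fx'],(v-c['cy'])/c['fy'],1]); o=-R.T@t
               ~~~^^^
  File "h.py", line 4, in cam
    c=env.camera_info(n); R=cv2.Rodrigues(np.array(c['rvec'],float))[0]; t=np.array(c['tvec'],float).ravel()
ValueError: time passes only in moves, steps and waits
```

```bash
cat > t.py <<'E'
from m import *
C=cam('top')
p=cv2.imread('pics/top0.png'); d=np.load('pics/top0.npy')
P=cloud('top',d,C)
hsv=cv2.cvtColor(p,cv2.COLOR_BGR2HSV)
m=((hsv[...,2]>90))[240:340,165:275]; m2=((hsv[...,2]>90)&(hsv[...,1]>50))[240:340,380:480]
for nm,mm,u0,z in(('tray',m,165,.012),('caddy',m2,380,.008)):
    k,lab,st,ce=cv2.connectedComponentsWithStats(mm.astype(np.uint8)); l=1+st[1:,4].argmax()
    vv,uu=np.nonzero(lab==l); W=np.array([ray('top',a+u0,b+240,z,C)[:2] for a,b in zip(uu,vv)])
    r=cv2.minAreaRect((W*1000).astype(np.float32)); print(nm,st[l],np.round(np.hstack(r[:2]+(r[2],)),1),np.round(cv2.boxPoints(r)).tolist())
Q=P.reshape(-1,3); s=(Q[:,2]>.05)&(Q[:,2]<.07)&(Q[:,0]>.2)&(Q[:,0]<.5)&(Q[:,1]<-.12)&(Q[:,1]>-.42)
for nm,ss in(('wall',s&(Q[:,1]>-.22)),('stop',s&(Q[:,1]<-.27))):
    r=cv2.minAreaRect((Q[ss,:2]*1000).astype(np.float32)); print(nm,ss.sum(),np.round(np.hstack(r[:2]+(r[2],)),1),Q[ss].mean(0))
s=(Q[:,2]>.078)&(Q[:,2]<.1)&(Q[:,0]>.2)&(Q[:,0]<.5)&(Q[:,1]<-.12)&(Q[:,1]>-.42); print('knob',s.sum(),Q[s].mean(0))
# tall things near: jar, bottle
for nm,(a,b,c,e) in dict(jar=(355,288,383,312),bottle=(275,292,299,315),knife=(315,165,336,230)).items():
    q=P[b:e,a:c].reshape(-1,3); q=q[q[:,2]>.006]; print(nm,len(q),q.min(0).round(3),q.max(0).round(3))
f=lambda a,b,c,e:cv2.resize(p[b:e,a:c],(400,300),interpolation=cv2.INTER_CUBIC)
cv2.imwrite('pics/c1.png',np.vstack([np.hstack([f(170,165,282,249),f(385,160,497,244)]),np.hstack([f(170,245,282,329),f(378,245,490,329)])]))
E
python3 t.py
```

```text
tray [  12   16   87   67 4195] [426.7 287.6 141.5 210.6   9.6] [[339.0, 380.0], [374.0, 172.0], [514.0, 196.0], [479.0, 403.0]]
caddy [   7   11   85   76 4461] [ 414.5 -269.9  180.   202.3    5.5] [[315.0, -178.0], [335.0, -379.0], [514.0, -362.0], [494.0, -161.0]]
wall 272 [ 403.6 -150.1  158.3   58.9    5.5] [ 0.40593869 -0.17329251  0.06060577]
stop 250 [ 422.5 -346.   148.3   12.6    4.7] [ 0.42138867 -0.34538366  0.06028875]
knob 46 [ 0.42193106 -0.34519072  0.09006314]
jar 202 [ 0.36  -0.138  0.006] [ 0.413 -0.009  1.505]
bottle 160 [ 0.357 -0.009  0.006] [0.415 0.141 1.505]
knife 450 [ 0.385 -0.021  0.006] [0.759 0.028 1.505]
```

View pics/c1.png

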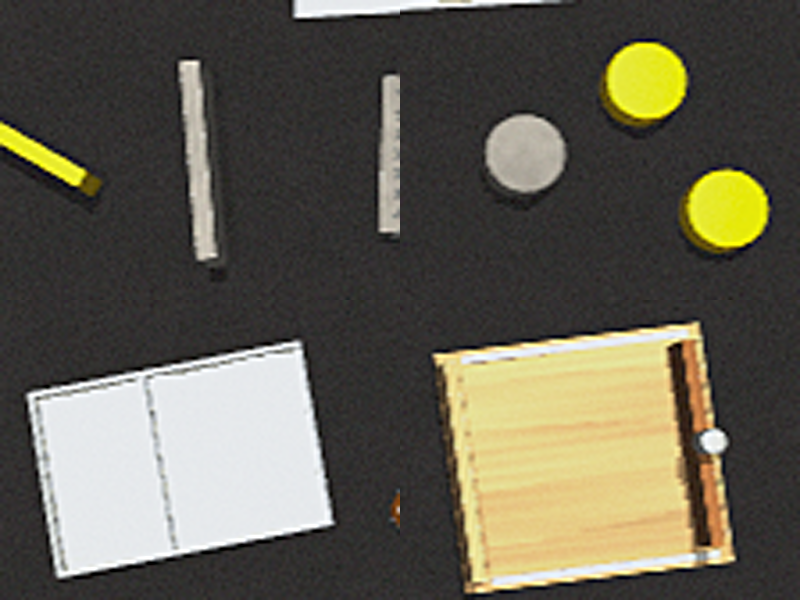

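The crop shows the plain grey thin stone at crop (197,160), distinct from the yellow bar at (45,155). The grey puck is at (525,152), with the yellow discs at (645,85) and (725,210). The grey ones fit the description, so those are the targets. In the caddy the fixed wall is on the left (world +y) and the stop is on the right. In the tray the narrow bay is on the left (+y).

```bash
cat > go.py <<'E'
import sys; from h import *
# args: x y z(mm) jaw_yaw(deg, mod 180) -> shift in tool axes cm and turn
o=env.get_obs(); R=np.array(o['ee_rot']); p=np.array(o['tool_pos'])
for a in sys.argv[1:]:
    x,y,z,w=map(float,a.split(','))
    s=R.T@(np.array([x,y,z])/1000-p)*100
    cur=np.degrees(np.arctan2(R[1,1],R[0,1])); tr=(cur-w+90)%180-90
    print(a,'shift cm',s.round(2),'turn',round(tr,1),'q6',np.degrees(o['joint_positions'][5]).round(0))
print(o['clock'],p.round(4),np.round(o['wrist_force'],1),round(o['opening'],4))
E
python3 go.py 441,-7,200,-98.9 441,-7,10,-98.9
```

```text
441,-7,200,-98.9 shift cm [  3.11 -48.48 -42.58] turn 23.1 q6 -3.0
441,-7,10,-98.9 shift cm [ 22.11 -48.45 -42.58] turn 23.1 q6 -3.0
0.1 [ 0.1471 -0.5814  0.2303] [0.2 0.5 0.3] 0.0855
```

Request:
move_arm(
  moves=[
    [[3.1, -48.5, -42.6], 23.1, 70],
    [[3.1, -48.5, -42.6], 23.1, 70],
    [[3.1, -48.5, -42.6], 23.1, 70],
    [[3.1, -48.5, -42.6], 23.1, 70],
    [[3.1, -48.5, -42.6], 23.1, 70],
    [[3.1, -48.5, -42.6], 23.1, 70],
    [[3.1, -48.5, -42.6], 23.1, 70],
    [[3.1, -48.5, -42.6], 23.1, 70],
    [[3.1, -48.5, -42.6], 23.1, 70],
    [[3.1, -48.5, -42.6], 23.1, 70],
    [[3.1, -48.5, -42.6], 23.1, 70],
    [[3.1, -48.5, -42.6], 23.1, 70],
    [[3.1, -48.5, -42.6], 23.1, 70],
    [[3.1, -48.5, -42.6], 23.1, 70],
    [[3.1, -48.5, -42.6], 23.1, 70],
    [[3.1, -48.5, -42.6], 23.1, 70],
    [[3.1, -48.5, -42.6], 23.1, 70],
    [[3.1, -48.5, -42.6], 23.1, 70],
  ],
  force=60,
)

```text
clock: 1.9
tool_pos: [0.441, -0.0082, 0.2005]
ee_rot: [[0.0, -0.157, -0.988], [-0.0, -0.988, 0.157], [-1.0, 0.0, -0.0]]
wrist_force: [-0.8, -0.0, 0.0]
opening: 0.06
```

```bash
python3 go.py 441,-7,200,-98.9 441,-7,10,-98.9
python3 - <<'E'
from h import *
C=cam('wrist'); p,d=env.capture('wrist'); cv2.imwrite('pics/w1.png',p)
E
```

```text
441,-7,200,-98.9 shift cm [ 0.05 -0.11  0.02] turn -0.1 q6 94.0
441,-7,10,-98.9 shift cm [19.05 -0.12  0.03] turn -0.1 q6 94.0
1.9 [ 0.441  -0.0082  0.2005] [-0.8 -0.   0. ] 0.06
```

View pics/w1.png

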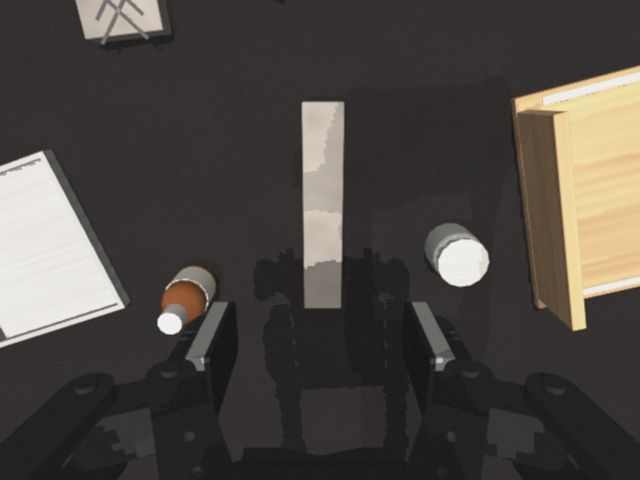

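The wrist view shows the thick stone centred at (323,205) and aligned between the fingers, with the bottle (185,300) and jar (460,258) clear of them.

Request:
move_arm(
  moves=[
    [[5, -0.1, 0], 0, 70],
    [[10, -0.1, 0], 0, 70],
    [[14, -0.1, 0], 0, 70],
    [[17, -0.1, 0], 0, 70],
    [[18.9, -0.1, 0], 0, 70],
    [[18.9, -0.1, 0], 0, 70],
    [[18.9, -0.1, 0], 0, 70],
    [[18.9, -0.1, 0], 0, 20],
    [[18.9, -0.1, 0], 0, 20],
    [[18.9, -0.1, 0], 0, 20],
    [[18.9, -0.1, 0], 0, 20],
    [[18.9, -0.1, 0], 0, 20],
    [[17, -0.1, 0], 0, 20],
    [[13, -0.1, 0], 0, 20],
    [[8, -0.1, 0], 0, 20],
    [[3, -0.1, 0], 0, 20],
    [[3, -0.1, 0], 0, 20],
  ],
  force=70,
)

```text
clock: 3.65
tool_pos: [0.4442, -0.0061, 0.1786]
ee_rot: [[0.013, -0.154, -0.988], [-0.001, -0.988, 0.154], [-1.0, -0.001, -0.013]]
wrist_force: [0.6, 0.6, -3.7]
opening: 0.0272
```

```bash
cat > cad.py <<'E'
import numpy as np,sys
# caddy/tray xy (mm) -> world
for a in sys.argv[1:]:
    n,x,y=a.split(','); c,w=dict(c=((414.5,-269.9),5.5),t=((426.7,287.6),9.6))[n]; w=np.radians(w)
    print(a,np.round([c[0]+float(x)*np.cos(w)-float(y)*np.sin(w),c[1]+float(x)*np.sin(w)+float(y)*np.cos(w)],1))
E
python3 cad.py c,0,50 c,0,5 t,0,59.5 t,0,-42; python3 go.py 409.7,-220.1,172,-84.5 409.7,-220.1,20,-84.5
```

```text
c,0,50 [ 409.7 -220.1]
c,0,5 [ 414.  -264.9]
t,0,59.5 [416.8 346.3]
t,0,-42 [433.7 246.2]
409.7,-220.1,172,-84.5 shift cm [ 0.63 21.68  0.11] turn -14.4 q6 94.0
409.7,-220.1,20,-84.5 shift cm [15.83 21.7   0.31] turn -14.4 q6 94.0
3.65 [ 0.4442 -0.0061  0.1786] [ 0.6  0.6 -3.7] 0.0272
```

Request:
move_arm(
  moves=[
    [[0.2, 5, 0], -4, 20],
    [[0.2, 10, 0], -8, 20],
    [[0.2, 14, 0], -12, 20],
    [[0.2, 18, 0], -14.4, 20],
    [[0.2, 21, 0], -14.4, 20],
    [[0.2, 21.7, 0.1], -14.4, 20],
    [[0.2, 21.7, 0.1], -14.4, 20],
    [[0.2, 21.7, 0.1], -14.4, 20],
    [[0.2, 21.7, 0.1], -14.4, 20],
    [[0.2, 21.7, 0.1], -14.4, 20],
    [[0.2, 21.7, 0.1], -14.4, 20],
  ],
)

```text
clock: 4.75
tool_pos: [0.4071, -0.2195, 0.1684]
ee_rot: [[0.0, 0.097, -0.995], [-0.0, -0.995, -0.097], [-1.0, 0.0, -0.0]]
wrist_force: [0.5, 1.4, -4.5]
opening: 0.0275
```

```bash
python3 go.py 409.7,-220.1,22,-84.5;  python3 - <<'E'
from h import *
C=cam('wrist'); p,d=env.capture('wrist'); cv2.imwrite('pics/w2.png',p); np.save('pics/w2.npy',d); import pickle; pickle.dump(C,open('pics/w2.pkl','wb'))
E
```

```text
409.7,-220.1,22,-84.5 shift cm [14.64  0.08 -0.25] turn 0.1 q6 52.0
4.75 [ 0.4071 -0.2195  0.1684] [ 0.5  1.4 -4.5] 0.0275
```

View pics/w2.png

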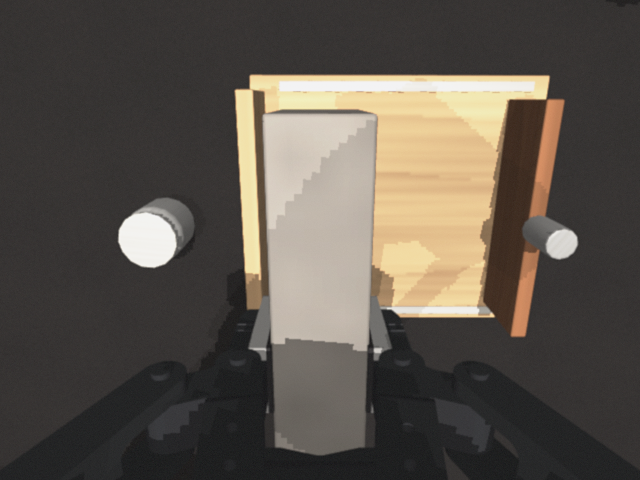

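The view shows the thick stone held square to the caddy, with the wall at column 250 on the left and the stop and knob at (555,240) on the right. I check the wall's position from this view before lowering.

Run:
```python
from h import *; import pickle
C=pickle.load(open('pics/w2.pkl','rb'))
w=np.radians(5.5); M=np.array([[np.cos(w),np.sin(w)],[-np.sin(w),np.cos(w)]])
for n,u,v,z in [('wall out',236,91,.062),('wall in',252,91,.062),('knob',564,244,.092),('base+x+y',250,76,.008),('base+x-y',548,77,.008),('stop in',545,100,.062),('stop out',563,101,.062)]:
    q=ray('w',u,v,z,C)[:2]*1000; print(n,q.round(1),(M@(q-[414.5,-269.9])).round(1))
```

```text
wall out [ 484.7 -165.8] [79.8 96.9]
wall in [ 485.5 -174.6] [79.8 88. ]
knob [ 423.2 -351.5] [  0.9 -82.1]
base+x+y [ 494.9 -164.8] [90.1 97. ]
base+x-y [ 513.6 -362.5] [  89.8 -101.7]
stop in [ 496.6 -337.2] [ 75.3 -74.9]
stop out [ 497.1 -347.3] [ 74.8 -85. ]
```

Request:
move_arm(
  moves=[
    [[5, 0.4, -0.3], 0, 20],
    [[9, 0.4, -0.3], 0, 20],
    [[12, 0.4, -0.3], 0, 20],
    [[13.5, 0.4, -0.3], 0, 20],
    [[14.3, 0.4, -0.3], 0, 20],
    [[14.6, 0.4, -0.3], 0, 20],
    [[14.6, 0.4, -0.3], 0, 20],
    [[14.6, 0.4, -0.3], 0, 20],
  ],
)

```text
clock: 5.6
tool_pos: [0.4112, -0.2246, 0.0241]
ee_rot: [[0.003, 0.096, -0.995], [-0.002, -0.995, -0.096], [-1.0, 0.002, -0.002]]
wrist_force: [0.2, -0.2, -4.8]
opening: 0.0272
```

Request:
move_arm(
  moves=[
    [[0.1, 0, 0], 0, 20],
    [[0.2, 0, 0], 0, 20],
    [[0.2, 0, 0], 0, 20],
  ],
)

```text
clock: 5.9
tool_pos: [0.4107, -0.2244, 0.0215]
ee_rot: [[0.002, 0.096, -0.995], [-0.001, -0.995, -0.096], [-1.0, 0.001, -0.002]]
wrist_force: [-1.9, -0.3, 1.7]
opening: 0.0275
```

Contact with the base is made, so I release and rise.

Request:
move_arm(
  moves=[
    [[0, 0, 0], 0, 44],
    [[0, 0, 0], 0, 44],
    [[0, 0, 0], 0, 44],
    [[0, 0, 0], 0, 44],
    [[0, 0, 0], 0, 44],
    [[-3, 0, 0], 0, 44],
    [[-8, 0, 0], 0, 44],
    [[-13, 0, 0], 0, 44],
    [[-18, 0, 0], 0, 44],
    [[-18, 0, 0], 0, 50],
    [[-18, 0, 0], 0, 50],
  ],
)

```text
clock: 7.0
tool_pos: [0.4108, -0.2244, 0.2019]
ee_rot: [[0.003, 0.096, -0.995], [-0.002, -0.995, -0.096], [-1.0, 0.002, -0.003]]
wrist_force: [-0.6, 0.2, 0.0]
opening: 0.0426
```

```bash
python3 go.py 634.7,266.7,200,-85.1
```

```text
634.7,266.7,200,-85.1 shift cm [  0.16 -46.74 -26.99] turn 0.6 q6 52.0
7.0 [ 0.4108 -0.2244  0.2019] [-0.6  0.2  0. ] 0.0426
```

Request:
move_arm(
  moves=[
    [[0.1, -46.7, -27], 0.6, 60],
    [[0.1, -46.7, -27], 0.6, 60],
    [[0.1, -46.7, -27], 0.6, 60],
    [[0.1, -46.7, -27], 0.6, 60],
    [[0.1, -46.7, -27], 0.6, 60],
    [[0.1, -46.7, -27], 0.6, 60],
    [[0.1, -46.7, -27], 0.6, 60],
    [[0.1, -46.7, -27], 0.6, 60],
    [[0.1, -46.7, -27], 0.6, 60],
    [[0.1, -46.7, -27], 0.6, 60],
    [[0.1, -46.7, -27], 0.6, 60],
    [[0.1, -46.7, -27], 0.6, 60],
    [[0.1, -46.7, -27], 0.6, 60],
    [[0.1, -46.7, -27], 0.6, 60],
    [[0.1, -46.7, -27], 0.6, 60],
  ],
  force=50,
)

```text
clock: 8.5
tool_pos: [0.634, 0.2655, 0.1995]
ee_rot: [[0.0, 0.084, -0.996], [-0.0, -0.996, -0.084], [-1.0, 0.0, -0.0]]
wrist_force: [-1.2, 0.8, -0.1]
opening: 0.0514
```

```bash
python3 go.py 634.7,266.7,10,-85.1;  python3 - <<'E'
from h import *
p,d=env.capture('wrist'); q,d=env.capture('top'); cv2.imwrite('pics/w3.png',np.hstack([cv2.resize(p,(400,300)),cv2.resize(q[240:345,370:510],(400,300))]))
E
```

```text
634.7,266.7,10,-85.1 shift cm [18.95 -0.12 -0.08] turn -0.1 q6 105.0
8.5 [0.634  0.2655 0.1995] [-1.2  0.8 -0.1] 0.0514
```

View pics/w3.png

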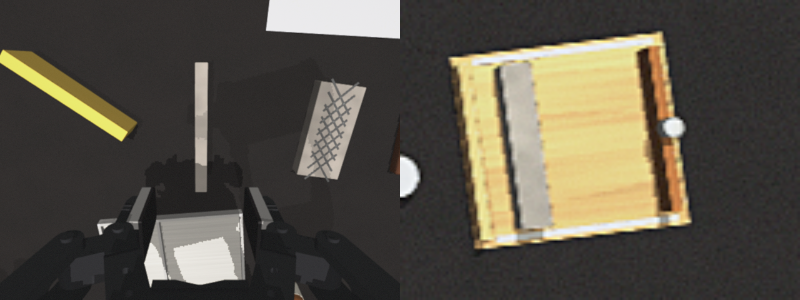

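The thin stone is centred at (201,125) in the left half. In the right half the thick stone stands upright in the caddy at (525,145), parallel to the wall.

Request:
move_arm(
  moves=[
    [[5, -0.1, 0], 0, 60],
    [[10, -0.1, 0], 0, 60],
    [[14, -0.1, 0], 0, 60],
    [[17, -0.1, 0], 0, 60],
    [[18.8, -0.1, 0], 0, 60],
    [[18.8, -0.1, 0], 0, 60],
    [[18.8, -0.1, 0], 0, 60],
    [[18.8, -0.1, 0], 0, 5],
    [[18.8, -0.1, 0], 0, 5],
    [[18.8, -0.1, 0], 0, 5],
    [[18.8, -0.1, 0], 0, 5],
    [[18.8, -0.1, 0], 0, 5],
    [[18.8, -0.1, 0], 0, 5],
    [[17, -0.1, 0], 0, 5],
    [[13, -0.1, 0], 0, 5],
    [[8, -0.1, 0], 0, 5],
    [[3, -0.1, 0], 0, 5],
    [[2, -0.1, 0], 0, 5],
    [[2, -0.1, 0], 0, 5],
  ],
  force=50,
)

```text
clock: 10.5
tool_pos: [0.6351, 0.2683, 0.1837]
ee_rot: [[0.006, 0.086, -0.996], [0.002, -0.996, -0.086], [-1.0, -0.002, -0.006]]
wrist_force: [0.1, -0.4, -3.2]
opening: 0.0135
```

```bash
python3 go.py 414.4,-269.5,180,-84.5
```

```text
414.4,-269.5,180,-84.5 shift cm [ 0.1  51.7  26.59] turn -0.6 q6 105.0
10.5 [0.6351 0.2683 0.1837] [ 0.1 -0.4 -3.2] 0.0135
```

Request:
move_arm(
  moves=[
    [[0.1, 52, 26.6], -0.6, 5],
    [[0.1, 52, 26.6], -0.6, 5],
    [[0.1, 52, 26.6], -0.6, 5],
    [[0.1, 52, 26.6], -0.6, 5],
    [[0.1, 52, 26.6], -0.6, 5],
    [[0.1, 52, 26.6], -0.6, 5],
    [[0.1, 52, 26.6], -0.6, 5],
    [[0.1, 52, 26.6], -0.6, 5],
    [[0.1, 52, 26.6], -0.6, 5],
    [[0.1, 52, 26.6], -0.6, 5],
    [[0.1, 52, 26.6], -0.6, 5],
    [[0.1, 52, 26.6], -0.6, 5],
    [[0.1, 52, 26.6], -0.6, 5],
    [[0.1, 52, 26.6], -0.6, 5],
    [[0.1, 52, 26.6], -0.6, 5],
    [[0.1, 52, 26.6], -0.6, 5],
    [[0.1, 52, 26.6], -0.6, 5],
  ],
)

```text
clock: 12.2
tool_pos: [0.4139, -0.272, 0.1781]
ee_rot: [[-0.0, 0.098, -0.995], [0.0, -0.995, -0.098], [-1.0, -0.0, 0.0]]
wrist_force: [0.2, -0.7, -2.7]
opening: 0.0136
```

```bash
python3 go.py 414.7,-273,24,-84.5;  python3 - <<'E'
from h import *
p,d=env.capture('wrist'); cv2.imwrite('pics/w4.png',cv2.resize(p,(480,360)))
E
```

```text
414.7,-273,24,-84.5 shift cm [15.41  0.11 -0.07] turn 0.1 q6 47.0
12.2 [ 0.4139 -0.272   0.1781] [ 0.2 -0.7 -2.7] 0.0136
```

View pics/w4.png

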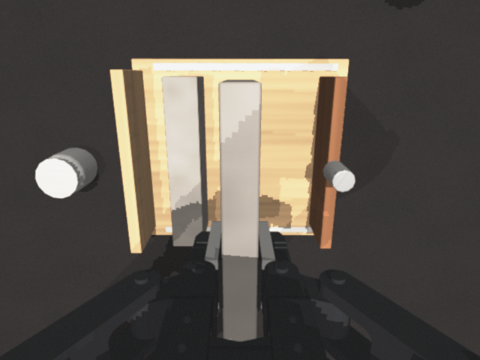

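The thin stone (column 240) is held parallel between the thick one (column 187) and the stop (column 330), with room on both sides.

Request:
move_arm(
  moves=[
    [[5, 0.1, -0.1], 0, 5],
    [[9, 0.1, -0.1], 0, 5],
    [[12, 0.1, -0.1], 0, 5],
    [[14, 0.1, -0.1], 0, 5],
    [[15, 0.1, -0.1], 0, 5],
    [[15.4, 0.1, -0.1], 0, 5],
    [[15.4, 0.1, -0.1], 0, 5],
    [[15.4, 0.1, -0.1], 0, 5],
    [[15.5, 0.1, -0.1], 0, 5],
    [[15.6, 0.1, -0.1], 0, 5],
    [[15.6, 0.1, -0.1], 0, 5],
  ],
)

```text
clock: 13.35
tool_pos: [0.4147, -0.2741, 0.0226]
ee_rot: [[0.0, 0.096, -0.995], [-0.0, -0.995, -0.096], [-1.0, 0.0, -0.0]]
wrist_force: [-0.2, -0.0, -3.1]
opening: 0.0133
```

Request:
move_arm(
  moves=[
    [[0.1, 0, 0], 0, 5],
    [[0.15, 0, 0], 0, 5],
    [[0.2, 0, 0], 0, 5],
    [[0.2, 0, 0], 0, 5],
  ],
)

```text
clock: 13.75
tool_pos: [0.4147, -0.2742, 0.0218]
ee_rot: [[0.001, 0.096, -0.995], [-0.001, -0.995, -0.096], [-1.0, 0.001, -0.001]]
wrist_force: [-4.2, 2.0, 6.7]
opening: 0.0133
```

Request:
move_arm(
  moves=[
    [[0, 0, 0], 0, 26],
    [[0, 0, 0], 0, 26],
    [[0, 0, 0], 0, 26],
    [[0, 0, 0], 0, 26],
    [[0, 0, 0], 0, 26],
    [[-2, 0, 0], 0, 26],
    [[-5, 0, 0], 0, 26],
    [[-10, 0, 0], 0, 26],
    [[-15, 0, 0], 0, 26],
    [[-15, 0, 0], 0, 50],
    [[-15, 0, 0], 0, 50],
  ],
)

```text
clock: 14.85
tool_pos: [0.4153, -0.2745, 0.1721]
ee_rot: [[0.003, 0.096, -0.995], [-0.002, -0.995, -0.096], [-1.0, 0.003, -0.003]]
wrist_force: [-0.2, -0.4, -0.9]
opening: 0.0428
```

```bash
cat > cd2.py <<'E'
import sys; from m import *
C=cam('top'); p,d=env.capture('top'); P=cloud('top',d,C); cv2.imwrite(sys.argv[1],cv2.resize(p[240:345,370:510],(560,420),interpolation=cv2.INTER_CUBIC))
Q=P.reshape(-1,3)[np.isfinite(P.reshape(-1,3)).all(1)]
s=(Q[:,2]>.078)&(Q[:,2]<.1)&(Q[:,0]>.3)&(Q[:,0]<.52)&(Q[:,1]<-.12)&(Q[:,1]>-.42); print('knob',s.sum(),Q[s].mean(0).round(4))
E
python3 - <<'E'
from h import *
C=cam('wrist'); p,d=env.capture('wrist'); cv2.imwrite('pics/w5.png',p); import pickle; pickle.dump(C,open('pics/w5.pkl','wb'))
E
python3 go.py 423,-351,180,-84.5
```

```text
423,-351,180,-84.5 shift cm [-0.99  7.75 -0.1 ] turn -0.0 q6 47.0
14.9 [ 0.4146 -0.274   0.1701] [-0.2 -0.5 -0.5] 0.0426
```

View pics/w5.png

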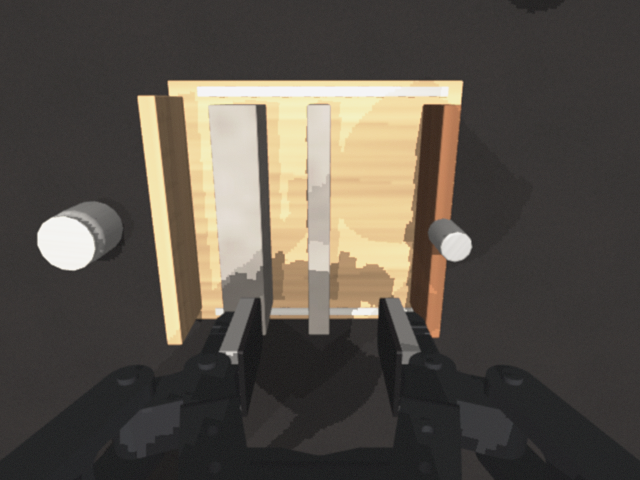

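Both stones stand upright and parallel: the thick at column 238, the thin at column 318. The knob's top is at (456,247).

```bash
python3 - <<'E'
from h import *; import pickle
C=pickle.load(open('pics/w5.pkl','rb'))
w=np.radians(5.5); M=np.array([[np.cos(w),np.sin(w)],[-np.sin(w),np.cos(w)]])
for n,u,v,z in [('knob',456,247,.092),('thick far',223,105,.058),('thin far',318,104,.058),('thin near',318,334,.058),('wall in far',155,96,.062),('base+x+y',169,81,.008),('base+x-y',462,81,.008)]:
    q=ray('w',u,v,z,C)[:2]*1000; print(n,q.round(1),(M@(q-[414.7,-272.2])).round(1))
E
python3 go.py 423,-351.5,160,-84.5 423,-351.5,70,-84.5
```

```text
knob [ 422.9 -350.1] [  0.7 -78.4]
thick far [ 484.9 -212.5] [75.6 52.7]
thin far [ 490.7 -266.9] [76.1 -2. ]
thin near [ 341.5 -281.1] [-73.8  -1.9]
wall in far [ 486.2 -175.1] [80.5 89.8]
base+x+y [ 495.3 -165.3] [90.5 98.7]
base+x-y [ 514.4 -362.7] [ 90.5 -99.7]
423,-351.5,160,-84.5 shift cm [ 1.01  7.8  -0.1 ] turn -0.0 q6 47.0
423,-351.5,70,-84.5 shift cm [10.01  7.8  -0.09] turn -0.0 q6 47.0
14.9 [ 0.4146 -0.274   0.1701] [-0.2 -0.5 -0.5] 0.0426
```

Request:
move_arm(
  moves=[
    [[0, 3, -0.1], 0, 50],
    [[0, 7.7, -0.1], 0, 50],
    [[0, 7.7, -0.1], 0, 50],
    [[0, 7.7, -0.1], 0, 50],
    [[4, 7.7, -0.1], 0, 50],
    [[7, 7.7, -0.1], 0, 50],
    [[9, 7.7, -0.1], 0, 50],
    [[10, 7.7, -0.1], 0, 50],
    [[10, 7.7, -0.1], 0, 50],
    [[10, 7.7, -0.1], 0, 50],
    [[10, 7.7, -0.1], 0, 50],
    [[10, 7.7, -0.1], 0, 10],
    [[10, 7.7, -0.1], 0, 10],
    [[10, 7.7, -0.1], 0, 10],
    [[10, 7.7, -0.1], 0, 10],
    [[10, 7.7, -0.1], 0, 10],
  ],
  force=40,
)

```text
clock: 16.5
tool_pos: [0.4234, -0.3508, 0.0716]
ee_rot: [[0.001, 0.096, -0.995], [-0.001, -0.995, -0.096], [-1.0, 0.001, -0.001]]
wrist_force: [-0.5, 0.3, 6.1]
opening: 0.0163
```

Request:
move_arm(
  moves=[
    [[0, -0.5, 0], 0, 10],
    [[0, -1, 0], 0, 10],
    [[0, -1.5, 0], 0, 10],
    [[0, -2, 0], 0, 10],
    [[0, -2.5, 0], 0, 10],
    [[0, -3, 0], 0, 10],
    [[0, -3.5, 0], 0, 10],
    [[0, -4, 0], 0, 10],
    [[0, -4.5, 0], 0, 10],
    [[0, -5, 0], 0, 10],
    [[0, -5.5, 0], 0, 10],
    [[0, -6, 0], 0, 10],
    [[0, -6.5, 0], 0, 10],
    [[0, -7, 0], 0, 10],
    [[0, -7.5, 0], 0, 10],
    [[0, -8, 0], 0, 10],
  ],
)

```text
clock: 18.1
tool_pos: [0.4158, -0.2719, 0.0715]
ee_rot: [[0.002, 0.095, -0.995], [-0.003, -0.995, -0.095], [-1.0, 0.004, -0.002]]
wrist_force: [1.1, -4.7, 4.8]
opening: 0.0161
```

Request:
move_arm(
  moves=[
    [[0, -0.3, 0], 0, 10],
    [[0, -0.6, 0], 0, 10],
    [[0, -0.9, 0], 0, 10],
    [[0, -1.2, 0], 0, 10],
    [[0, -1.5, 0], 0, 10],
    [[0, -1.8, 0], 0, 10],
    [[0, -2.1, 0], 0, 10],
    [[0, -2.4, 0], 0, 10],
    [[0, -2.7, 0], 0, 10],
    [[0, -3, 0], 0, 10],
    [[0, -3.2, 0], 0, 10],
    [[0, -3.4, 0], 0, 10],
    [[0, -3.4, 0], 0, 10],
  ],
)

```text
clock: 19.4
tool_pos: [0.4125, -0.2385, 0.0715]
ee_rot: [[0.002, 0.095, -0.995], [-0.004, -0.995, -0.095], [-1.0, 0.004, -0.002]]
wrist_force: [-0.5, -5.9, 4.9]
opening: 0.0164
```

Request:
move_arm(
  moves=[
    [[0, -0.2, 0], 0, 10],
    [[0, -0.4, 0], 0, 10],
    [[0, -0.5, 0], 0, 10],
    [[0, -0.6, 0], 0, 10],
    [[0, -0.65, 0], 0, 10],
  ],
)

```text
clock: 19.9
tool_pos: [0.412, -0.2323, 0.0715]
ee_rot: [[0.002, 0.095, -0.995], [-0.005, -0.995, -0.095], [-1.0, 0.005, -0.002]]
wrist_force: [0.9, -7.7, 4.6]
opening: 0.0163
```

Request:
move_arm(
  moves=[
    [[0, -0.05, 0], 0, 10],
    [[0, -0.1, 0], 0, 10],
    [[0, -0.1, 0], 0, 10],
  ],
)

```text
clock: 20.2
tool_pos: [0.4119, -0.2313, 0.0716]
ee_rot: [[0.002, 0.095, -0.995], [-0.004, -0.995, -0.095], [-1.0, 0.005, -0.002]]
wrist_force: [0.9, -6.4, 5.2]
opening: 0.0163
```

Request:
move_arm(
  moves=[
    [[0, -0.05, 0], 0, 10],
    [[0, -0.1, 0], 0, 10],
    [[0, -0.1, 0], 0, 10],
  ],
)

```text
clock: 20.5
tool_pos: [0.4118, -0.2303, 0.0715]
ee_rot: [[0.002, 0.095, -0.995], [-0.004, -0.995, -0.095], [-1.0, 0.005, -0.002]]
wrist_force: [0.8, -6.0, 5.4]
opening: 0.0165
```

Request:
move_arm(
  moves=[
    [[0, -0.05, 0], 0, 10],
    [[0, -0.1, 0], 0, 10],
    [[0, -0.1, 0], 0, 10],
  ],
)

```text
clock: 20.8
tool_pos: [0.4117, -0.2293, 0.0716]
ee_rot: [[0.002, 0.095, -0.995], [-0.004, -0.995, -0.095], [-1.0, 0.005, -0.002]]
wrist_force: [-0.2, -6.7, 4.5]
opening: 0.0164
```

Request:
move_arm(
  moves=[
    [[0, -0.05, 0], 0, 10],
    [[0, -0.1, 0], 0, 10],
    [[0, -0.1, 0], 0, 10],
  ],
)

```text
clock: 21.1
tool_pos: [0.4116, -0.229, 0.0716]
ee_rot: [[0.003, 0.095, -0.996], [-0.006, -0.995, -0.095], [-1.0, 0.006, -0.002]]
wrist_force: [1.7, -8.9, 3.3]
opening: 0.0166
```

Request:
move_arm(
  moves=[
    [[0, -0.05, 0], 0, 10],
    [[0, -0.1, 0], 0, 10],
    [[0, -0.1, 0], 0, 10],
  ],
)

```text
clock: 21.4
tool_pos: [0.4116, -0.2289, 0.0716]
ee_rot: [[0.003, 0.094, -0.996], [-0.008, -0.996, -0.094], [-1.0, 0.008, -0.002]]
wrist_force: [2.3, -13.2, 1.2]
opening: 0.0157
```

The force has risen and the travel has stalled at about 0.128. I give one more small squeeze and release.

Request:
move_arm(
  moves=[
    [[0, -0.1, 0], 0, 10],
    [[0, -0.1, 0], 0, 10],
    [[0, 0, 0], 0, 40],
    [[0, 0.1, 0], 0, 40],
    [[0, 0.1, 0], 0, 40],
    [[0, 0.1, 0], 0, 40],
    [[0, 0.1, 0], 0, 40],
    [[-3, 0.1, 0], 0, 40],
    [[-7, 0.1, 0], 0, 40],
    [[-12, 0.1, 0], 0, 60],
    [[-12, 0.1, 0], 0, 60],
  ],
)

```text
clock: 22.5
tool_pos: [0.4132, -0.2278, 0.1984]
ee_rot: [[0.011, 0.096, -0.995], [-0.007, -0.995, -0.096], [-1.0, 0.008, -0.01]]
wrist_force: [0.3, 0.8, 0.4]
opening: 0.0513
```

```bash
python3 go.py 647.6,-81.7,150,-95.4
```

```text
647.6,-81.7,150,-95.4 shift cm [  4.99 -12.33 -24.68] turn 10.9 q6 51.0
22.5 [ 0.4132 -0.2278  0.1984] [0.3 0.8 0.4] 0.0513
```

Request:
move_arm(
  moves=[
    [[1, -12.3, -24.6], 10.9, 65],
    [[1, -12.3, -24.6], 10.9, 65],
    [[1, -12.3, -24.6], 10.9, 65],
    [[2, -12.3, -24.6], 10.9, 65],
    [[3, -12.3, -24.6], 10.9, 65],
    [[4, -12.3, -24.6], 10.9, 65],
    [[4.6, -12.3, -24.6], 10.9, 65],
    [[4.6, -12.3, -24.6], 10.9, 65],
    [[4.6, -12.3, -24.6], 10.9, 65],
    [[4.6, -12.3, -24.6], 10.9, 65],
  ],
)

```text
clock: 23.5
tool_pos: [0.6438, -0.0815, 0.146]
ee_rot: [[0.002, -0.095, -0.995], [-0.001, -0.995, 0.095], [-1.0, 0.0, -0.002]]
wrist_force: [0.4, 0.0, 0.3]
opening: 0.0557
```

```bash
python3 go.py 647.6,-81.7,6,-95.4;  python3 - <<'E'
from h import *
p,d=env.capture('wrist'); q,d=env.capture('top'); cv2.imwrite('pics/w6.png',np.hstack([cv2.resize(p,(400,300)),cv2.resize(q[240:345,370:510],(400,300),interpolation=cv2.INTER_CUBIC)]))
E
```

```text
647.6,-81.7,6,-95.4 shift cm [14.   -0.03 -0.35] turn -0.1 q6 85.0
23.5 [ 0.6438 -0.0815  0.146 ] [0.4 0.  0.3] 0.0557
```

View pics/w6.png

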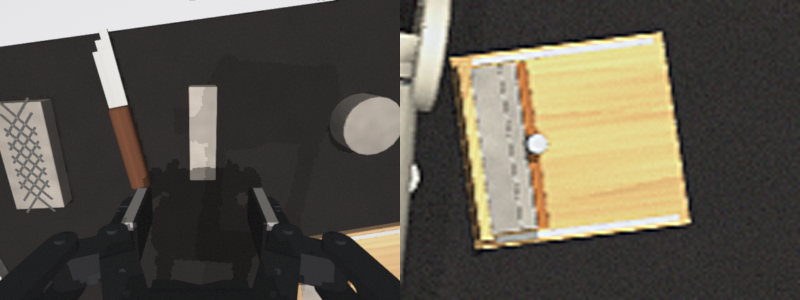

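The left half shows the pocket stone centred at (203,133), with the knife handle about 55 mm from its centre line. In the right half the caddy has both stones snug between the wall and the stop. I narrow the opening and pick the pocket stone.

Request:
move_arm(
  moves=[
    [[5, 0, -0.3], 0, 52],
    [[9, 0, -0.3], 0, 52],
    [[12, 0, -0.3], 0, 52],
    [[13.5, 0, -0.3], 0, 52],
    [[14, 0, -0.3], 0, 52],
    [[14, 0, -0.3], 0, 52],
    [[14, 0, -0.3], 0, 52],
    [[14, 0, -0.3], 0, 20],
    [[14, 0, -0.3], 0, 20],
    [[14, 0, -0.3], 0, 20],
    [[14, 0, -0.3], 0, 20],
    [[14, 0, -0.3], 0, 20],
    [[12, 0, -0.3], 0, 20],
    [[8, 0, -0.3], 0, 20],
    [[3, 0, -0.3], 0, 20],
    [[-2, 0, -0.3], 0, 20],
    [[-2, 0, -0.3], 0, 20],
    [[-2, 0, -0.3], 0, 20],
  ],
  force=60,
)

```text
clock: 25.4
tool_pos: [0.648, -0.0809, 0.1669]
ee_rot: [[0.005, -0.094, -0.996], [-0.001, -0.996, 0.094], [-1.0, 0.0, -0.005]]
wrist_force: [-0.1, -0.4, -2.5]
opening: 0.0261
```

```bash
python3 go.py 416.8,346.3,160,-80.4
```

```text
416.8,346.3,160,-80.4 shift cm [  0.56 -40.36  27.03] turn -15.0 q6 85.0
25.4 [ 0.648  -0.0809  0.1669] [-0.1 -0.4 -2.5] 0.0261
```

Request:
move_arm(
  moves=[
    [[0, -40.4, 27.1], -15, 20],
    [[0, -40.4, 27.1], -15, 20],
    [[0, -40.4, 27.1], -15, 20],
    [[0, -40.4, 27.1], -15, 20],
    [[0, -40.4, 27.1], -15, 20],
    [[0, -40.4, 27.1], -15, 20],
    [[0, -40.4, 27.1], -15, 20],
    [[0, -40.4, 27.1], -15, 20],
    [[0, -40.4, 27.1], -15, 20],
    [[0, -40.4, 27.1], -15, 20],
    [[0, -40.4, 27.1], -15, 20],
    [[0, -40.4, 27.1], -15, 20],
    [[0, -40.4, 27.1], -15, 20],
    [[0, -40.4, 27.1], -15, 20],
  ],
)

```text
clock: 26.8
tool_pos: [0.4158, 0.3457, 0.1635]
ee_rot: [[-0.001, 0.165, -0.986], [-0.001, -0.986, -0.165], [-1.0, 0.001, 0.001]]
wrist_force: [-0.5, 0.1, -1.3]
opening: 0.0262
```

```bash
python3 go.py 416.8,346.3,14,-80.4;  python3 - <<'E'
from h import *
p,d=env.capture('wrist'); cv2.imwrite('pics/w7.png',cv2.resize(p,(480,360)))
E
```

```text
416.8,346.3,14,-80.4 shift cm [14.95 -0.06 -0.13] turn -0.1 q6 117.0
26.8 [0.4158 0.3457 0.1635] [-0.5  0.1 -1.3] 0.0262
```

View pics/w7.png

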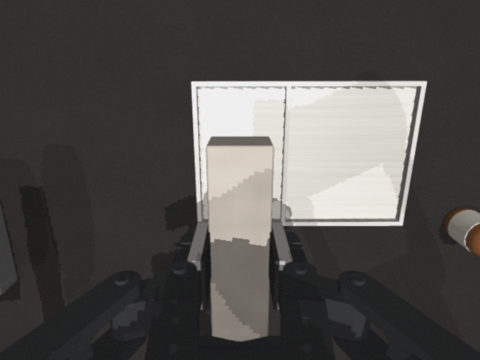

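The pocket stone (column 240) is over the middle of the narrow bay (columns 197–287) and parallel to it.

Request:
move_arm(
  moves=[
    [[5, -0.1, -0.1], 0, 20],
    [[9, -0.1, -0.1], 0, 20],
    [[12, -0.1, -0.1], 0, 20],
    [[14, -0.1, -0.1], 0, 20],
    [[14.9, -0.1, -0.1], 0, 20],
    [[14.9, -0.1, -0.1], 0, 20],
    [[15, -0.1, -0.1], 0, 20],
    [[15.1, -0.1, -0.1], 0, 20],
    [[15.1, -0.1, -0.1], 0, 20],
  ],
)

```text
clock: 27.75
tool_pos: [0.4168, 0.3485, 0.0146]
ee_rot: [[0.002, 0.167, -0.986], [0.001, -0.986, -0.167], [-1.0, -0.001, -0.002]]
wrist_force: [-0.2, 0.2, -1.3]
opening: 0.027
```

Request:
move_arm(
  moves=[
    [[0.1, 0, 0], 0, 20],
    [[0.15, 0, 0], 0, 20],
    [[0.15, 0, 0], 0, 20],
  ],
)

```text
clock: 28.05
tool_pos: [0.4161, 0.348, 0.0118]
ee_rot: [[0.0, 0.167, -0.986], [0.0, -0.986, -0.167], [-1.0, -0.0, -0.0]]
wrist_force: [0.5, 0.3, -1.0]
opening: 0.0269
```

Request:
move_arm(
  moves=[
    [[0.1, 0, 0], 0, 20],
    [[0.15, 0, 0], 0, 20],
    [[0.15, 0, 0], 0, 20],
  ],
)

```text
clock: 28.35
tool_pos: [0.4162, 0.3481, 0.0111]
ee_rot: [[0.0, 0.167, -0.986], [0.0, -0.986, -0.167], [-1.0, -0.0, -0.0]]
wrist_force: [-2.6, -2.3, 5.8]
opening: 0.0265
```

Request:
move_arm(
  moves=[
    [[0, 0, 0], 0, 42],
    [[0, 0, 0], 0, 42],
    [[0, 0, 0], 0, 42],
    [[0, 0, 0], 0, 42],
    [[0, 0, 0], 0, 42],
    [[-3, 0, 0], 0, 42],
    [[-8, 0, 0], 0, 42],
    [[-13, 0, 0], 0, 60],
    [[-17, 0, 0], 0, 90],
    [[-17, 0, 0], 0, 90],
    [[-17, 0, 0], 0, 90],
  ],
)

```text
clock: 29.45
tool_pos: [0.4166, 0.3484, 0.1815]
ee_rot: [[0.002, 0.167, -0.986], [0.002, -0.986, -0.167], [-1.0, -0.001, -0.002]]
wrist_force: [-0.3, 0.8, -1.3]
opening: 0.0772
```

```bash
python3 go.py 643.3,-249.7,150,25 643.3,-249.7,150,5
```

```text
643.3,-249.7,150,25 shift cm [  3.1   62.76 -12.37] turn 74.6 q6 117.0
643.3,-249.7,150,5 shift cm [  3.1   62.76 -12.37] turn -85.4 q6 117.0
29.45 [0.4166 0.3484 0.1815] [-0.3  0.8 -1.3] 0.0772
```

Request:
move_arm(
  moves=[
    [[0, 62.8, -12.4], -95, 95],
    [[0, 62.8, -12.4], -95, 95],
    [[0, 62.8, -12.4], -95, 95],
    [[0, 62.8, -12.4], -95, 95],
    [[0, 62.8, -12.4], -95, 95],
    [[0, 62.8, -12.4], -95, 95],
    [[0, 62.8, -12.4], -95, 95],
    [[0, 62.8, -12.4], -95, 95],
    [[0, 62.8, -12.4], -95, 95],
    [[0, 62.8, -12.4], -95, 95],
    [[0, 62.8, -12.4], -95, 95],
    [[0, 62.8, -12.4], -95, 95],
    [[0, 62.8, -12.4], -95, 95],
    [[0, 62.8, -12.4], -95, 95],
    [[0, 62.8, -12.4], -95, 95],
    [[0, 62.8, -12.4], -95, 95],
    [[0, 62.8, -12.4], -95, 95],
  ],
)

```text
clock: 31.15
tool_pos: [0.6427, -0.2493, 0.1789]
ee_rot: [[-0.002, 0.967, 0.253], [0.001, 0.253, -0.967], [-1.0, -0.002, -0.002]]
wrist_force: [-0.0, 0.1, 0.5]
opening: 0.0812
```

```bash
python3 go.py 643.3,-249.7,7,15;  python3 - <<'E'
from h import *
C=cam('wrist');p,d=env.capture('wrist'); q,d=env.capture('top'); cv2.imwrite('pics/w8.png',np.hstack([cv2.resize(p,(400,300)),cv2.resize(q[240:345,150:290],(400,300),interpolation=cv2.INTER_CUBIC)]))
h=cv2.cvtColor(p,cv2.COLOR_BGR2HSV); 
np.save('pics/w8p.npy',p); import pickle; pickle.dump(C,open('pics/w8.pkl','wb'))
E
```

```text
643.3,-249.7,7,15 shift cm [17.19  0.08  0.09] turn -0.3 q6 -39.0
31.15 [ 0.6427 -0.2493  0.1789] [-0.   0.1  0.5] 0.0812
```

View pics/w8.png

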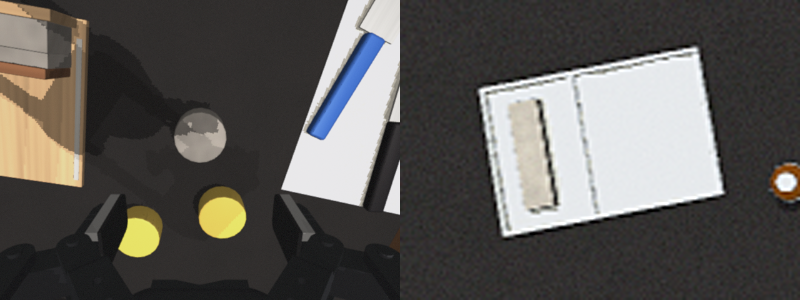

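The left half shows the grey puck at (200,137), centred between the fingers, with the yellow discs at (138,237) and (222,213) out of the jaws' line. In the right half the pocket stone lies in the narrow bay.

Request:
move_arm(
  moves=[
    [[5, 0.1, 0.1], 0, 98],
    [[10, 0.1, 0.1], 0, 98],
    [[13, 0.1, 0.1], 0, 98],
    [[15, 0.1, 0.1], 0, 98],
    [[16.5, 0.1, 0.1], 0, 98],
    [[17.1, 0.1, 0.1], 0, 98],
    [[17.1, 0.1, 0.1], 0, 98],
    [[17.1, 0.1, 0.1], 0, 98],
    [[17.1, 0.1, 0.1], 0, 55],
    [[17.1, 0.1, 0.1], 0, 55],
    [[17.1, 0.1, 0.1], 0, 55],
    [[17.1, 0.1, 0.1], 0, 55],
    [[17.1, 0.1, 0.1], 0, 55],
    [[15, 0.1, 0.1], 0, 55],
    [[11, 0.1, 0.1], 0, 55],
    [[6, 0.1, 0.1], 0, 55],
    [[1, 0.1, 0.1], 0, 55],
    [[1, 0.1, 0.1], 0, 55],
  ],
  force=60,
)

```text
clock: 33.05
tool_pos: [0.6471, -0.2525, 0.1813]
ee_rot: [[0.014, 0.968, 0.252], [-0.006, 0.252, -0.968], [-1.0, 0.012, 0.01]]
wrist_force: [0.4, -0.3, -0.9]
opening: 0.058
```

```bash
python3 go.py 433.7,246.2,160,9.6
```

```text
433.7,246.2,160,9.6 shift cm [  1.51  -8.1  -53.65] turn 5.0 q6 -39.0
33.05 [ 0.6471 -0.2525  0.1813] [ 0.4 -0.3 -0.9] 0.058
```

Request:
move_arm(
  moves=[
    [[0, -8.1, -53.6], 5, 55],
    [[0, -8.1, -53.6], 5, 55],
    [[0, -8.1, -53.6], 5, 55],
    [[0, -8.1, -53.6], 5, 55],
    [[0, -8.1, -53.6], 5, 55],
    [[0, -8.1, -53.6], 5, 55],
    [[0, -8.1, -53.6], 5, 55],
    [[0, -8.1, -53.6], 5, 55],
    [[0, -8.1, -53.6], 5, 55],
    [[0, -8.1, -53.6], 5, 55],
    [[0, -8.1, -53.6], 5, 55],
    [[0, -8.1, -53.6], 5, 55],
    [[0, -8.1, -53.6], 5, 55],
    [[0, -8.1, -53.6], 5, 55],
    [[0, -8.1, -53.6], 5, 55],
    [[0, -8.1, -53.6], 5, 55],
  ],
)

```text
clock: 34.65
tool_pos: [0.4314, 0.246, 0.1702]
ee_rot: [[-0.0, 0.986, 0.165], [-0.0, 0.165, -0.986], [-1.0, -0.0, 0.0]]
wrist_force: [-0.1, -0.3, -2.4]
opening: 0.0581
```

```bash
python3 go.py 433.7,246.2,17,9.6;  python3 - <<'E'
from h import *
p,d=env.capture('wrist'); cv2.imwrite('pics/w9.png',cv2.resize(p,(480,360)))
E
```

```text
433.7,246.2,17,9.6 shift cm [15.32  0.23  0.02] turn -0.1 q6 16.0
34.65 [0.4314 0.246  0.1702] [-0.1 -0.3 -2.4] 0.0581
```

View pics/w9.png

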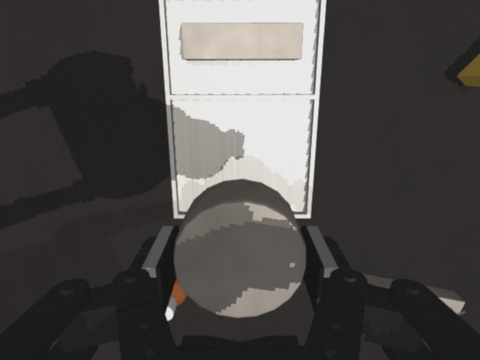

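The puck is held level, the pocket stone shows in the far bay at (241,41), and the wide bay is below the puck. I lower it.

Request:
move_arm(
  moves=[
    [[5, 0.2, 0], 0, 55],
    [[9, 0.2, 0], 0, 55],
    [[12, 0.2, 0], 0, 55],
    [[14, 0.2, 0], 0, 55],
    [[15, 0.2, 0], 0, 55],
    [[15.4, 0.2, 0], 0, 55],
    [[15.4, 0.2, 0], 0, 55],
    [[15.5, 0.2, 0], 0, 55],
    [[15.5, 0.2, 0], 0, 55],
  ],
)

```text
clock: 35.6
tool_pos: [0.4336, 0.2477, 0.0165]
ee_rot: [[0.002, 0.986, 0.167], [0.001, 0.167, -0.986], [-1.0, 0.002, -0.001]]
wrist_force: [-0.1, -0.4, -2.0]
opening: 0.0582
```

Request:
move_arm(
  moves=[
    [[0.1, 0, 0], 0, 55],
    [[0.15, 0, 0], 0, 55],
    [[0.15, 0, 0], 0, 55],
  ],
)

```text
clock: 35.9
tool_pos: [0.4335, 0.2478, 0.0155]
ee_rot: [[0.002, 0.986, 0.167], [0.001, 0.167, -0.986], [-1.0, 0.002, -0.001]]
wrist_force: [-1.2, -1.4, 5.8]
opening: 0.0583
```

Request:
move_arm(
  moves=[
    [[0, 0, 0], 0, 85],
    [[0, 0, 0], 0, 85],
    [[0, 0, 0], 0, 85],
    [[0, 0, 0], 0, 85],
    [[0, 0, 0], 0, 85],
    [[-3, 0, 0], 0, 85],
    [[-8, 0, 0], 0, 85],
    [[-13, 0, 0], 0, 85],
    [[-18, 0, 0], 0, 85],
    [[-18, 0, -5], 0, 85],
    [[-18, 5, 5], 0, 85],
    [[-18, 10, 10], 0, 85],
    [[-18, 12, 15], 0, 85],
    [[-18, 12, 20], 0, 85],
    [[-18, 12, 25], 0, 85],
    [[-18, 12, 25], 0, 85],
    [[-18, 12, 25], 0, 85],
  ],
)

```text
clock: 37.6
tool_pos: [0.5936, 0.0172, 0.1933]
ee_rot: [[-0.0, 0.986, 0.164], [-0.001, 0.164, -0.986], [-1.0, -0.001, 0.001]]
wrist_force: [0.1, 0.2, 0.0]
opening: 0.0728
```

```bash
cat > fin.py <<'E'
from m import *
C=cam('top'); p,d=env.capture('top'); P=cloud('top',d,C)
f=lambda a,b,c,e:cv2.resize(p[b:e,a:c],(400,300),interpolation=cv2.INTER_CUBIC)
cv2.imwrite('pics/fin.png',np.hstack([f(150,240,290,345),f(370,240,510,345)]))
Q=P.reshape(-1,3); Q=Q[np.isfinite(Q).all(1)]
def T(q,c,w):
    w=np.radians(w); return (q[:,:2]*1000-c)@np.array([[np.cos(w),-np.sin(w)],[np.sin(w),np.cos(w)]])
t=T(Q,[426.7,287.6],9.6); z=Q[:,2]*1000; s0=(abs(t)<[62,95]).all(1)
for n,y0,y1,a,b in(('pocket',20,100,16,40),('puck',-95,15,22,60)):
    s=s0&(t[:,1]>y0)&(t[:,1]<y1)&(z>a)&(z<b); r=cv2.minAreaRect(t[s].astype(np.float32)); A=np.c_[t[s],np.ones(s.sum())]; k=np.linalg.lstsq(A,z[s],rcond=None)[0]
    print(n,s.sum(),'centre',np.round(r[0],1),np.round(r[1],1),'ztop',np.median(z[s]).round(1),'slope',k[:2].round(3))
c=T(Q,[414.7,-272.2],5.5); s0=(abs(c[:,0])<95)&(abs(c[:,1])<110)
s=s0&(z>78)&(z<105); print('knob',s.sum(),c[s].mean(0).round(1),'-> travel',(c[s,1].mean()+85).round(1))
s=s0&(z>48)&(z<70)
hsv=cv2.cvtColor(p,cv2.COLOR_BGR2HSV).reshape(-1,3)
g=(hsv[:,1]<60)&(hsv[:,2]>60); c=T(P.reshape(-1,3),[414.7,-272.2],5.5); z=P.reshape(-1,3)[:,2]*1000
s=g&(abs(c[:,0])<95)&(c[:,1]>45)&(c[:,1]<95)&(z>48)&(z<66); r=cv2.minAreaRect(c[s].astype(np.float32)); print('both stones',s.sum(),np.round(r[0],1),np.round(r[1],1),round(r[2],1),'ztop',np.median(z[s]).round(1))
for n,y0,y1 in(('thick',65,86),('thin',51,60)):
    q=s&(c[:,1]>y0)&(c[:,1]<y1); print(n,'x',np.percentile(c[q,0],[1,99]).round(1),'y fit slope',np.median(z[q]).round(1))
measure(p,d,C=C,seeds=dict(flat=(281,190,.02)))
print(env.get_obs()['clock'])
E
python3 fin.py
```

```text
pocket 427 centre [-0.4 64.3] [29.5 99.5] ztop 25.8 slope [0.004 0.023]
puck 416 centre [  0.2 -39.4] [58.7 58.2] ztop 35.5 slope [-0.013 -0.001]
knob 42 [ 0.3 47.2] -> travel 132.2
both stones 937 [-2. 72.] [ 43.6 153.2] 89.3 ztop 57.3
thick x [-72.9  72.7] y fit slope 57.3
thin x [-72.6  71.9] y fit slope 57.7
flat 14274 ztop [ -2.6   4.2 572.7] toprect [830.5  -1.6 284.2 522.8  38.9] all [720.4 -50.9 407.  498.2   1.7] mean [778.4 -50. ]
37.65
```

View pics/fin.png

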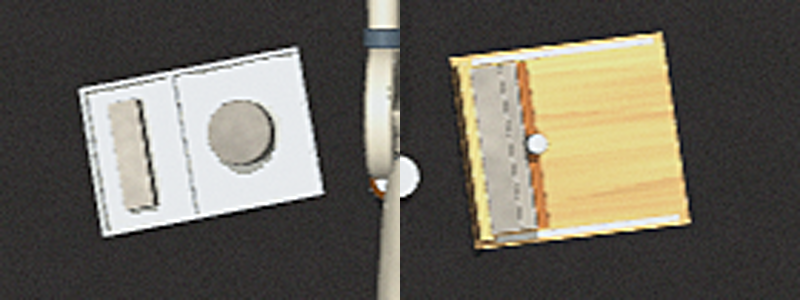

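The final picture shows the pocket stone in the narrow bay at (133,155), the puck flat in the wide bay at (242,135), and both long stones tight between the wall and the stop. I hand it in.

```bash
python3 -c "
from station import env
print(env.get_obs()['wrist_force']); print(env.sign_off())"
```

```text
[-1.41471401 -1.7305479  -0.43773599]
the job is handed in; nothing more can be done
None
```

Both kits are made up, and I handed the job in at about 38 s of the 128 s. `sign_off` reports no verdict.

**Bench kit:** I stood the thick and then the thin stone in the caddy and pushed the stop up by its knob until the force rose and it stalled. In the last top view, both stones are upright, with their tops at 57 mm against 58 mm nominal. They are parallel to the wall within about 1° and about 2 mm off centre in x.

**Pocket kit:** The short stone lies flat at tray (0, 64) mm, and the puck lies flat at tray (0, -39) mm. Both are well inside their limits.

**Checks that failed or disagreed:**
- **Stop travel:** the final top view gives 132 mm, while the start position plus the arm's push gives about 129 mm. With 42 mm of stones, 128 mm is the most possible. The same view puts the stones about 3 mm too far toward the wall, so I put the difference down to my caddy-frame and calibration error. Both readings are above the required 124 mm.
- **Flattening stone:** my final position measurement of it failed because the arm blocked that part of the picture. I never touched it, and no path went near it at low height.

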